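# Fetch the red-lidded pot from behind the others and weigh it

### The arm

A 6-joint arm with a two-finger parallel gripper is mounted at the origin on a cart in front of the work surface, level with it; the furniture and walls round the work are solid. World frame = base frame: x ahead of the robot, y to its left, z up, the work surface at z = 0. Lengths are in mm, angles in rad, forces in N, time in s.
With the tool pointing down it reaches from about 350 to 975 mm from the base axis. Payload 7.1 kg.
Tool frame: the origin (TCP) lies at the centre of the arm's flange, where the gripper is bolted on; the fingertips stand 182 mm ahead of it and the grasp point (between the pads) lies 163 mm ahead of it; x points along the fingers, y is the direction in which the jaws open and shut, and the axes are right-handed (so a half turn about x gives the same grasp; the last joint's range is limited). The gripper opens to 88 mm and grips with 3 to 60 N. Pads are 20 mm wide; open, the fingers measure 115 mm over their backs; the gripper's body (75 mm by 178 mm) begins 61 mm behind the grasp point.
Start: joints at [-1.189, 0.423, 1.63, -0, 1.089, -0.019], TCP at [243.863, -575.445, 404.675] pointing down, gripper open.
Joint ranges: [-3, 3], [-0.9, 2.11], [0.09, 2.58], [-1.31, 4.45], [0.11, 2.69], [-2.54, 2.54]. Speed limits (rad/s): [2.39, 2.39, 3.01, 3.14, 3.14, 3.14].

### API

Orientations are given as a rotation vector (axis times angle).
In Python, from workcell import readout, viewer, workorder, models gives the robot as it stands. The module is installed in compiled form; this text tells all that it offers.
- The arm moves only by the tool apply_moves, never from a script. Its argument "commands" is a list that holds one entry, the list of rows, each a list of 4 numbers: the shift along the world's x, y, z in m, then the turn about the world's z in rad. A call has 1 to 8 rows; each row is the pose to reach, as a shift and turn from the pose commanded when the call began; what a row does not reach only later rows make up. A row lasts 1/8 s, in which the tool goes at most 62.5 mm and 10.7 degrees, less where a joint would pass 70% of its speed; a pose out of reach is approached as far as the arm can. A call with a gripper value outside its range is refused whole. "gripper" is the finger opening in m, from 0 to 0.0878, set as the call begins (left out, the last holds). The fingers move at their own pace and stop on an object; the grip force is fixed at half the most. Time passes only in rows, so rows that repeat a pose let the fingers close. It gives the time, the measured TCP pose, the force and the opening at its end, in the units of the state.
- readout.get_obs(): the state, without advancing time (a new reading comes with each control period).
- viewer.get_image(name): name is "scene" or "side" or "wrist"; returns a dict with "color" (480x640x3 uint8, red, green, blue), "vertical_fov" (degrees; the focal length in pixels is half the picture's height over the tangent of half this angle, whatever the lens; pixels are square), "cx", "cy" (the principal point, pixels), "rvec" (rotation vector, rad) and "tvec" (3), from world to camera coordinates, as OpenCV has them. Camera axes: x right, y down, z forward; pixel columns grow to the right and rows downward; lengths in mm; the calibration is good to about 2 mm. A picture is of the moment at which its call begins. There is no depth.
- workorder.close_job(): hands the job in, once; it reports no verdict.
Trained networks look in the newest picture that a camera, given by its name, has taken for a name from the list of things; names that differ only in an ending like _2 or _b are one class to them, and where a whole thing is asked for, a point or a joint stands for the part that bears it (a point fixed in the world has none). Each returns a list of dicts, best first, with "conf" (0 to 1); they miss things now and then, are a little off and sometimes report something else, mostly with a low value. They report only what shows in the picture. A call takes as long as a camera call. They do not tell look-alikes from the thing itself.
- models.search_frame(camera, label): "position" ([x, y, z] in mm, in world coordinates, good to about 4 mm: the middle of the surface that is visible of it).
- models.place_of(camera, label): "position" ([x, y, z] in mm, in world coordinates, good to about 4 mm: a listed point, or the origin of a listed thing).
The state is a dict: "t": time; "qpos": joint angles; "qvel": joint speeds; "joint_torque": joint torques, N m; "ee_pos": TCP position; "orientation": TCP orientation; "ft_force": force on the tool from outside, world axes, zero at the start; "moment": the same for the moment, N m; "width": finger opening in mm.
Only numpy, scipy, OpenCV 4.12 (cv2) and the standard library are available. Lean on these libraries where they do the work, as an engineer would, in place of code of your own. Each camera call takes 0.05 s, during which the arm holds its last target.

### The job

Two white-lidded sample pots on the white rack stand in the way of the red-lidded pot behind them: first set both aside, upright, on the blue mat, then stand the red-lidded pot upright in the middle of the small scale's round steel pan. After that put each white-lidded pot back upright on the rack in the very place where it stood at the start (green where green was, orange where orange was), leaving the timer, the dropper bottle and the roll of labels that stand round the rack where they are.

Things in the scene. Friction and masses are not known exactly. Their poses are not given: they have to be found in the camera images.
- pot_rack: Fixed white rack: flat plate 120 (x) x 196 (y) x 6 mm; grey rings mark 3 bays. Origin mid underside, +x to the rear. Front bays (x -10, y +-51 mm): the white-lidded pots, either order; rear bay (x 10, y 0): the red one, a 51 mm high guard close behind it. Gaps to its neighbours are 4 mm, so it can be gripped (along y) only once both are gone; grip those along x, clear on both sides.
- green_pot: Sample pot with a white screw lid (fixed on) bearing a 30 mm green dot on top and a green band on its label; 54 mm diameter, 68 mm high (body 52 mm diameter up to z = 54, lid 54 mm diameter above), about 0.07 kg, round, upright at the start with any small yaw. Origin at the centre of its underside, z up.
- orange_pot: Sample pot like the green one but with an orange dot on its white lid and an orange band; 54 mm diameter, 68 mm high (body 52 mm diameter up to z = 54, lid 54 mm above), about 0.06 kg. Origin at the centre of its underside, z up.
- red_pot: Smaller sample pot with a red screw lid (fixed on) and a red band; 48 mm diameter, 60 mm high (body 46 mm diameter up to z = 48, lid 48 mm above), about 0.05 kg. Origin at the centre of its underside, z up.
- side_mat: Flat blue mat with a thin white border line, fixed to the bench, 130 (x) x 220 (y) x 3 mm: the side area, with room for both white-lidded pots side by side along y. Origin at the middle of its underside, so its top is at z = 3 mm; on the robot's left or right.
- scale: Compact grey bench scale, fixed, 150 (x) x 124 (y) mm, case top 22 mm high, with a small display and two white keys along its front (-x) edge and a round steel pan 100 mm in diameter behind them. Origin at the middle of its underside. It stands on the other side of the robot from the mat. Nothing on it moves.
- scale_pan (a point): Centre of the top of the scale's round steel pan, 18 mm behind (+x of) the scale's origin and 29 mm above the bench. z up.
- timer: White bench timer standing on the bench, 35 x 68 x 65 mm, loose; origin at the centre of its underside. Leave it alone.
- dropper_bottle: Small amber dropper bottle with a black rubber bulb, 36 mm diameter, 101 mm high, loose, behind the rack on its left (another like it stands far off in the back left corner); origin at the centre of its underside. Leave it alone.
- label_roll: Roll of plain white labels, 67 x 60 x 40 mm, loose; origin at the centre of its underside. Leave it alone.
There are look-alikes about, which are no part of the job. Several things have the shape of the red_pot; the one meant has the colours described above.

How it is judged:
By the outcome, as a careful person would: the job done as asked, in the order asked, and still so for the second after the job is handed in, with the robot touching nothing.
It also fails if it takes over 120 s, if anything falls off the work surface, if the arm or the gripper's body presses on something with over 40 N, if the wrist force passes 120 N, or if a joint passes its speed limit or range.

## Working session

There is one attempt and no reset: what is moved stays moved. The work goes in short steps, Python scripts to look and compute and a tool call to move; the robot and the scene stay as the last step left them, time stands still between calls to the robot, and variables do not carry over. Pictures are saved under pics/ and viewed, and the job is handed in when it is done.

Besides the shell and the picture viewer there is one more tool, called after "Emit:" as name([rows], argument=value, ...), one row to a line, values as JSON. apply_moves: Moves the arm, as the interface text tells. Its arguments: {"type":"object","properties":{"commands":{"type":"array","items":{"type":"array","items":{"type":"array","items":{"type":"number"}}}},"gripper":{"type":"number"}},"required":["commands"]}

```bash
mkdir -p pics; cat > h.py <<'E'
import numpy as np, cv2
from workcell import readout, viewer, workorder, models
def snap(cam,fn):
    im=viewer.get_image(cam); cv2.imwrite('pics/'+fn,im['color'][:,:,::-1]); return im
def K(im):
    f=240/np.tan(np.radians(im['vertical_fov'])/2); return np.array([[f,0,im['cx']],[0,f,im['cy']],[0,0,1]])
def ray(im,u,v,z):
    R=cv2.Rodrigues(np.array(im['rvec'],float))[0];t=np.array(im['tvec'],float).ravel()
    d=R.T@np.linalg.inv(K(im))@[u,v,1]; c=-R.T@t
    return c+d*(z-c[2])/d[2]
def proj(im,p):
    return cv2.projectPoints(np.array(p,float).reshape(-1,3),np.array(im['rvec'],float),np.array(im['tvec'],float),K(im),None)[0].reshape(-1,2)
E
python3 - <<'E'
from h import *
o=readout.get_obs(); print(o)
for c in ['scene','side','wrist']:
    im=snap(c,c+'0.png'); print(c,im['vertical_fov'],im['cx'],im['cy'],im['rvec'],im['tvec'])
    for l in ['pot_rack','green_pot','orange_pot','red_pot','side_mat','scale','scale_pan','timer','dropper_bottle','label_roll']:
        print(l,[(np.round(d['position']).tolist(),round(d['conf'],2)) for d in models.place_of(c,l)])
E
```

```text
{'t': 0.0, 'qpos': array([-1.18898969e+00,  4.23861865e-01,  1.63065485e+00, -2.49365204e-05,
        1.08859430e+00, -1.89641751e-02]), 'qvel': array([-0.00152226,  0.00112181, -0.00140501,  0.00098875,  0.00059698,
       -0.00205196]), 'joint_torque': array([-3.89421388e-03, -5.44622219e+01, -2.73666072e+01,  6.41785492e-02,
        2.28552846e-02, -1.33141061e-04]), 'ee_pos': array([ 243.77407323, -575.21423409,  403.90216716]), 'orientation': array([ 2.0014813 ,  0.40811812, -2.00208526]), 'ft_force': array([ 0.49124   ,  0.67048942, -0.51146172]), 'moment': array([ 0.01087008, -0.05310277, -0.0029203 ]), 'width': 87.60546856278019}
scene 52.55640869912595 323.04582253019856 239.860331163478 [ 1.03820767 -2.49488197  0.93110757] [401.42871678 320.60104322 769.11067084]
pot_rack [([573.0, -2.0, -4.0], 0.66)]
green_pot [([568.0, 48.0, 2.0], 0.97)]
orange_pot [([551.0, -50.0, 6.0], 0.57)]
red_pot [([432.0, 97.0, 2.0], 0.74), ([613.0, -176.0, 2.0], 0.7), ([580.0, -4.0, 2.0], 0.68)]
side_mat [([470.0, 315.0, -0.0], 0.71), ([382.0, -35.0, -3.0], 0.41)]
scale [([506.0, -310.0, 2.0], 0.
[... 421 characters left out ...]
e_pot [([550.0, -52.0, 2.0], 0.66)]
red_pot [([431.0, 94.0, 3.0], 0.96), ([615.0, -178.0, -1.0], 0.85), ([583.0, -8.0, 6.0], 0.7), ([509.0, -309.0, -2.0], 0.65)]
side_mat [([470.0, 309.0, 2.0], 0.63)]
scale [([513.0, -306.0, -0.0], 0.8), ([726.0, -212.0, -0.0], 0.23)]
scale_pan [([526.0, -315.0, 31.0], 0.78)]
timer [([725.0, -213.0, 3.0], 0.56)]
dropper_bottle [([713.0, 238.0, -2.0], 0.73)]
label_roll [([383.0, -32.0, 4.0], 0.7)]
wrist 67.22277043622474 315.777763901421 239.35636720507406 [-2.44509784  1.62051158  0.19612761] [-625.67068825  -28.12109919  389.96321223]
pot_rack []
green_pot []
orange_pot []
red_pot []
side_mat []
scale []
scale_pan []
timer []
dropper_bottle []
label_roll []
```

View pics/scene0.png

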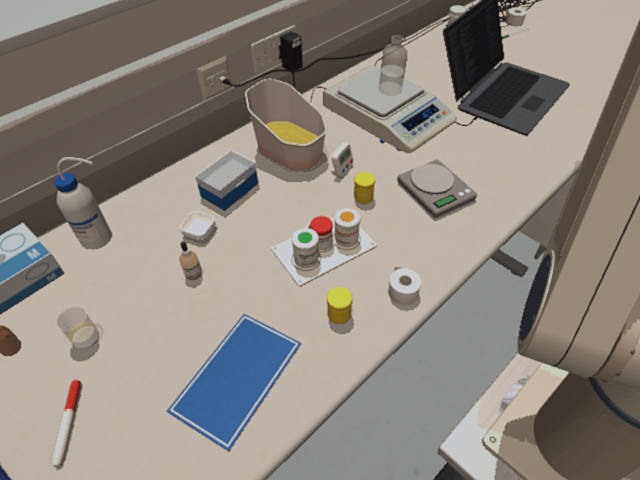

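View pics/side0.png

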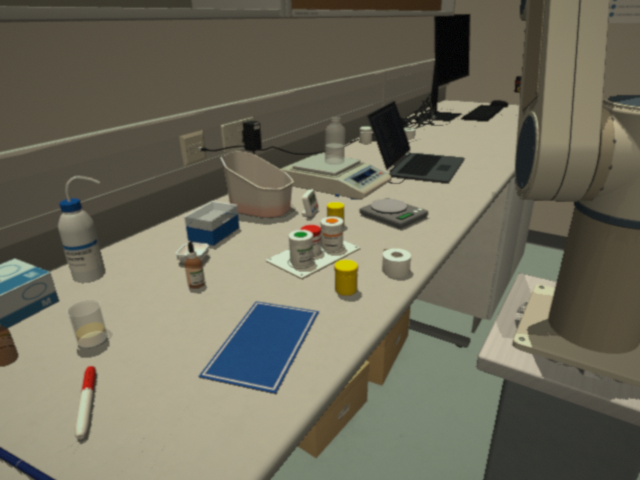

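View pics/wrist0.png

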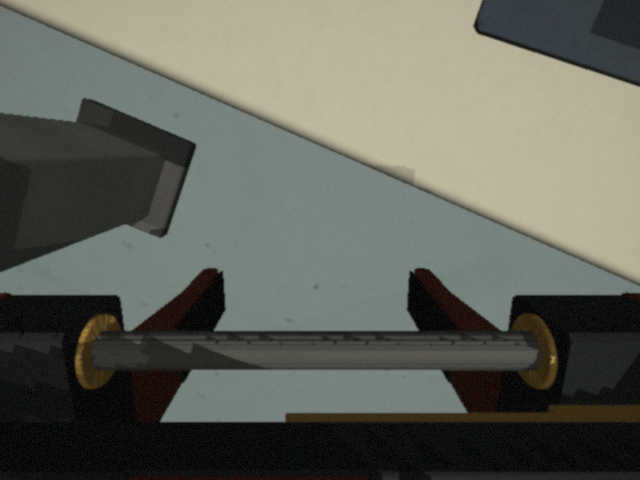

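```bash
cat >> h.py <<'E'
def dots(im,z,rng,s=80):
    h=cv2.cvtColor(im['color'],cv2.COLOR_RGB2HSV); m=cv2.inRange(h,(rng[0],s,60),(rng[1],255,255))
    n,_,st,c=cv2.connectedComponentsWithStats(m); out=[]
    for i in np.argsort(-st[1:,4])[:6]+1:
        if st[i,4]>15: out.append((st[i,:].tolist(),np.round(c[i],1).tolist(),np.round(ray(im,*c[i],z)[:2],1).tolist()))
    return out
E
python3 - <<'E'
from h import *
o=readout.get_obs(); R=cv2.Rodrigues(o['orientation'])[0]; print(np.round(R,3)); print(o['t'])
for c in ['scene','side']:
    im=viewer.get_image(c); print(c)
    for n,r in [('green',(45,85)),('orange',(6,18)),('red',(0,5))]:
        print(n,*dots(im,74,r,120),sep='\n  ')
    h=cv2.cvtColor(im['color'],cv2.COLOR_RGB2HSV); m=cv2.inRange(h,(105,150,40),(125,255,255))
    cs=max(cv2.findContours(m,cv2.RETR_EXTERNAL,cv2.CHAIN_APPROX_NONE)[0],key=cv2.contourArea)
    ap=cv2.approxPolyDP(cs,8,True).reshape(-1,2); print('mat',[np.round(ray(im,*p,3)).tolist() for p in ap])
E
python3 - <<'E'
import cv2
a=cv2.imread('pics/scene0.png')[180:300,250:410];cv2.imwrite('pics/crop0.png',cv2.resize(a,None,fx=5,fy=5,interpolation=cv2.INTER_CUBIC))
E
```

```text
[[-0.     0.39  -0.921]
 [ 0.    -0.921 -0.39 ]
 [-1.    -0.    -0.   ]]
1.65
scene
green
  ([298, 233, 14, 9, 100], [304.6, 237.0], [572.8, 49.5])
orange
  ([0, 326, 14, 29, 183], [3.6, 339.9], [763.7, 565.8])
  ([341, 212, 13, 10, 101], [346.8, 216.3], [552.9, -50.7])
  ([336, 230, 21, 6, 29], [346.1, 233.3], [521.3, -15.7])
red
  ([310, 216, 22, 20, 325], [321.3, 225.1], [572.4, 3.6])
  ([65, 380, 16, 31, 286], [72.7, 394.9], [589.1, 527.0])
mat [[549.0, 231.0, 3.0], [497.0, 423.0, 3.0], [391.0, 395.0, 3.0], [444.0, 203.0, 3.0]]
side
green
  ([295, 232, 11, 5, 39], [300.2, 234.2], [572.5, 47.7])
  ([400, 214, 11, 5, 22], [404.6, 215.6], [416.7, -163.8])
orange
  ([323, 312, 86, 121, 1270], [371.4, 370.8], [244.9, 357.3])
  ([292, 0, 83, 9, 527], [323.6, 4.1], [-8293.6, 14244.1])
  ([0, 336, 17, 30, 329], [5.9, 351.7], [712.3, 594.8])
  ([185, 258, 17, 11, 147], [193.0, 263.5], [676.6, 265.0])
  ([311, 433, 23, 12, 97], [320.1, 437.5], [245.4, 485.0])
  ([326, 218, 12, 5, 45], [331.4, 220.2], [553.2, -53.3])
red
  ([82, 366, 14, 24, 233], [89.0, 377.8], [559.0, 564.0])
  ([301, 225, 20, 11, 133], [312.4, 229.0], [564.5, 10.9])
mat [[445.0, 202.0, 3.0], [548.0, 232.0, 3.0], [496.0, 419.0, 3.0], [392.0, 390.0, 3.0]]
```

View pics/crop0.png

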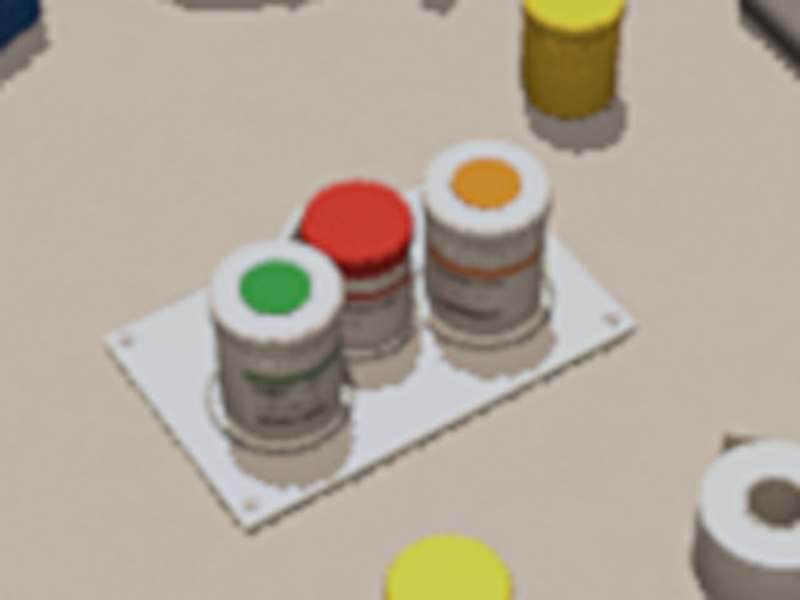

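Emit:
apply_moves([
  [[0.02, 0.04, 0, 0.12], [0.04, 0.08, 0, 0.24], [0.06, 0.12, 0, 0.36], [0.085, 0.165, 0, 0.48], [0.11, 0.205, 0, 0.6], [0.13, 0.245, 0, 0.72], [0.15, 0.285, 0, 0.84], [0.17, 0.325, 0, 0.978]],
], gripper=0.0878)

```text
t: 2.75
ee_pos: [414.4, -249.1, 404.9]
orientation: [1.346, 1.114, -1.346]
ft_force: [0.0, -0.5, -0.1]
width: 87.9
```

Emit:
apply_moves([
  [[0.02, 0.04, 0, 0], [0.04, 0.08, 0, 0], [0.06, 0.12, 0, 0], [0.085, 0.165, 0, 0], [0.11, 0.205, 0, 0], [0.13, 0.248, 0, 0], [0.13, 0.248, 0, 0], [0.13, 0.248, 0, 0]],
])

```text
t: 3.75
ee_pos: [543.5, -2.6, 404.5]
orientation: [1.348, 1.113, -1.349]
ft_force: [0.4, -0.4, -0.1]
width: 87.5
```

```bash
python3 - <<'E'
from h import *
o=readout.get_obs(); R=cv2.Rodrigues(o['orientation'])[0]; print(np.round(R,3),o['t'],o['ee_pos'],o['qpos'])
im=snap('wrist','w1.png'); Rc=cv2.Rodrigues(im['rvec'])[0]; c=-Rc.T@im['tvec']; print('cam',c, R.T@(c-o['ee_pos']),Rc)
for n,r in [('green',(45,85)),('orange',(6,18)),('red',(0,5))]:
    print(n,*dots(im,74,r,120),sep='\n  ')
E
```

```text
[[-0.001  0.982 -0.19 ]
 [-0.    -0.19  -0.982]
 [-1.    -0.001  0.   ]] 3.75 [543.47366152  -2.64752789 404.48284235] [-2.66966706e-02  3.04484132e-01  1.81082703e+00 -3.60426522e-04
  1.02702737e+00  1.64780106e-01]
cam [556.56717139  61.05582472 385.4963407 ] [ 18.95825195   0.75603643 -65.03889198] [[ 9.81652885e-01 -1.90676309e-01  3.97892775e-04]
 [-1.85165584e-01 -9.52779968e-01  2.40674135e-01]
 [-4.55117515e-02 -2.36332135e-01 -9.70605895e-01]]
green
  ([321, 143, 34, 35, 903], [337.4, 159.9], [573.0, 49.5])
orange
  ([319, 261, 33, 30, 769], [335.0, 275.5], [552.7, -51.4])
red
  ([331, 192, 54, 52, 2149], [357.6, 217.6], [581.6, -2.5])
```

View pics/w1.png

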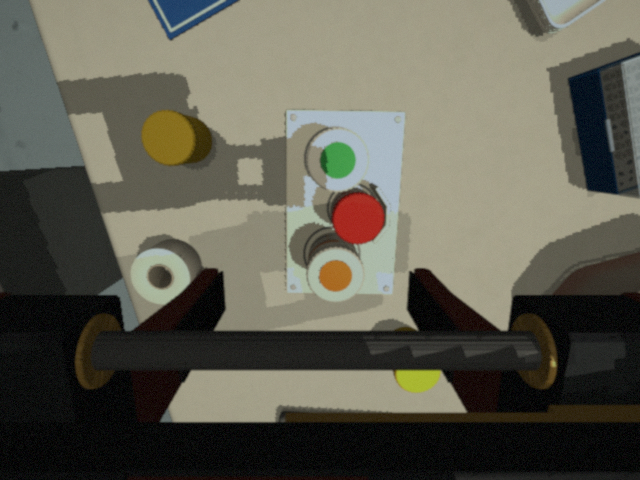

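Emit:
apply_moves([
  [[0.015, 0.026, 0, 0], [0.0293, 0.052, -0.02, 0], [0.0293, 0.052, -0.06, 0], [0.0293, 0.052, -0.1, 0], [0.0293, 0.052, -0.13, 0], [0.0293, 0.052, -0.13, 0], [0.0293, 0.052, -0.13, 0]],
])

```text
t: 4.68
ee_pos: [573.6, 48.7, 275.8]
orientation: [1.351, 1.111, -1.349]
ft_force: [0.5, -0.8, 1.5]
width: 87.6
```

```bash
python3 - <<'E'
from h import *
o=readout.get_obs(); print(o['t'],o['ee_pos'])
im=snap('wrist','w2.png')
for n,r in [('green',(45,85)),('orange',(6,18)),('red',(0,5))]:
    print(n,*dots(im,74,r,120)[:1],sep='\n  ')
E
```

```text
4.675 [573.55257626  48.74883991 275.77801019]
green
  ([286, 249, 46, 26, 895], [309.0, 262.4], [572.5, 56.4])
orange
  ([277, 370, 38, 22, 167], [295.4, 377.1], [551.2, -9.9])
red
  ([312, 369, 67, 19, 889], [344.6, 376.1], [579.1, -14.7])
```

View pics/w2.png

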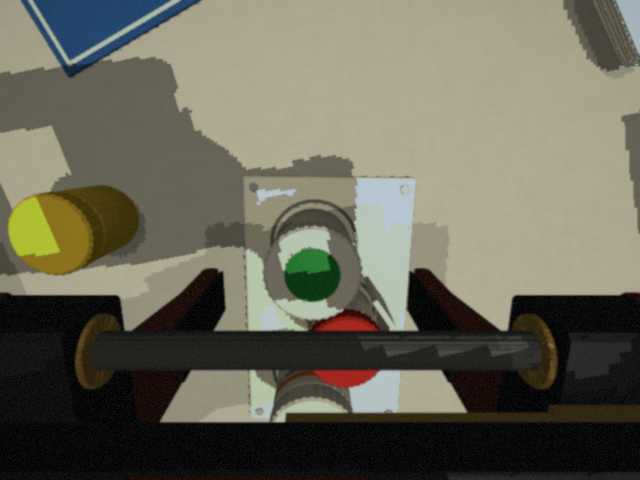

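```bash
python3 - <<'E'
from h import *
im=viewer.get_image('wrist')
h=cv2.cvtColor(im['color'],cv2.COLOR_RGB2HSV); m=cv2.inRange(h,(45,100,15),(90,255,255))
cs=max(cv2.findContours(m,cv2.RETR_EXTERNAL,cv2.CHAIN_APPROX_NONE)[0],key=cv2.contourArea)
(c,a,_)=cv2.fitEllipse(cs); print(c,a,ray(im,*c,74), 'grasp axis',proj(im,[573.5,48.8,74]),proj(im,[573.5,48.8,39]))
E
```

```text
(311.3427429199219, 274.93011474609375) (50.85256576538086, 54.06172180175781) [572.72721527  49.33966425  74.        ] grasp axis [[312.95306494 275.60165627]] [[313.19543505 256.87594265]]
```

Emit:
apply_moves([
  [[-0.0007, 0.0005, -0.03, 0], [-0.0007, 0.0005, -0.055, 0], [-0.0007, 0.0005, -0.07, 0], [-0.0007, 0.0005, -0.0735, 0], [-0.0007, 0.0005, -0.0735, 0], [-0.0007, 0.0005, -0.0735, 0]],
])

```text
t: 5.52
ee_pos: [572.9, 50.1, 202.1]
orientation: [1.35, 1.111, -1.348]
ft_force: [0.0, 0.4, 0.1]
width: 87.6
```

Emit:
apply_moves([
  [[0, 0, 0, 0], [0, 0, 0, 0], [0, 0, 0, 0], [0, 0, 0, 0], [0, 0, 0, 0], [0, 0, 0, 0]],
], gripper=0.045)

```text
t: 6.28
ee_pos: [572.5, 50.0, 201.2]
orientation: [1.349, 1.112, -1.349]
ft_force: [-0.8, -0.1, 0.8]
width: 53.5
```

Emit:
apply_moves([
  [[0, 0, 0.02, 0], [0, 0, 0.06, 0], [0, 0, 0.1, 0], [-0.015, 0.04, 0.1, 0], [-0.035, 0.09, 0.1, 0], [-0.055, 0.145, 0.1, 0], [-0.075, 0.2, 0.1, 0], [-0.095, 0.255, 0.1, 0]],
])

```text
t: 7.28
ee_pos: [476.7, 306.7, 302.7]
orientation: [1.351, 1.112, -1.348]
ft_force: [0.3, -0.6, -0.6]
width: 53.4
```

Emit:
apply_moves([
  [[-0.015, 0.04, 0, 0], [-0.0205, 0.055, -0.03, 0], [-0.0205, 0.055, -0.065, 0], [-0.0205, 0.055, -0.085, 0], [-0.0205, 0.055, -0.085, 0], [-0.0205, 0.055, -0.085, 0]],
])

```text
t: 8.02
ee_pos: [457.6, 360.1, 217.3]
orientation: [1.351, 1.112, -1.348]
ft_force: [-0.8, -0.1, -0.3]
width: 53.1
```

```bash
python3 - <<'E'
from h import *
o=readout.get_obs(); print(o['t'],o['ee_pos'],o['width'])
im=snap('scene','s2.png')
for n,r in [('green',(45,85)),('orange',(6,18)),('red',(0,5))]:
    print(n,*dots(im,86,r,120)[:3],sep='\n  ')
E
```

```text
8.025 [457.62229088 360.09382764 217.31650961] 53.1145706417812
green
orange
  ([0, 326, 10, 19, 91], [2.7, 332.9], [766.8, 560.0])
  ([336, 230, 21, 6, 27], [345.9, 233.3], [514.4, -7.4])
  ([0, 346, 12, 9, 21], [3.6, 351.5], [730.5, 572.4])
red
  ([179, 340, 47, 44, 817], [205.5, 364.9], [478.2, 352.7])
  ([310, 216, 22, 20, 344], [320.8, 225.6], [564.1, 12.9])
  ([65, 380, 15, 31, 284], [72.6, 395.0], [580.6, 526.1])
```

View pics/s2.png

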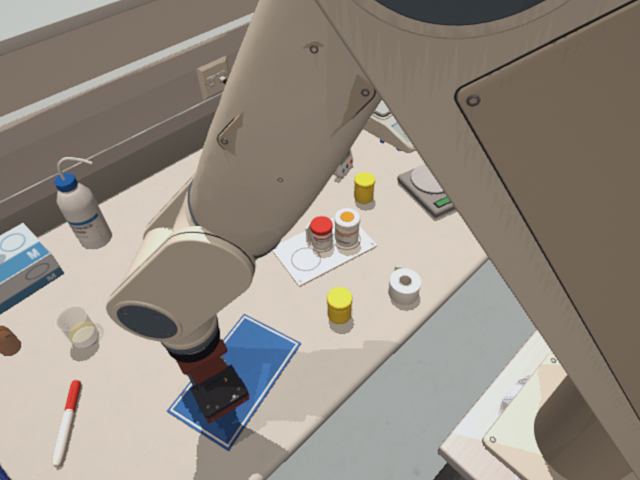

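Emit:
apply_moves([
  [[0, 0, -0.01, 0], [0, 0, -0.015, 0], [0, 0, -0.0175, 0], [0, 0, -0.0175, 0], [0, 0, -0.0175, 0]],
])

```text
t: 8.7
ee_pos: [457.0, 360.1, 198.7]
orientation: [1.349, 1.112, -1.349]
ft_force: [0.1, 0.6, 0.0]
width: 53.2
```

Emit:
apply_moves([
  [[0, 0, 0, 0], [0, 0, 0, 0], [0, 0, 0, 0], [0, 0, 0, 0], [0, 0, 0, 0]],
], gripper=0.0878)

```text
t: 9.32
ee_pos: [457.0, 360.1, 198.7]
orientation: [1.349, 1.112, -1.349]
ft_force: [-0.4, 0.8, 0.1]
width: 87.8
```

Emit:
apply_moves([
  [[0, 0, 0.03, 0], [0, 0, 0.08, 0], [0, 0, 0.12, 0], [0, 0, 0.12, 0]],
])

```text
t: 9.82
ee_pos: [457.8, 360.7, 322.0]
orientation: [1.355, 1.112, -1.343]
ft_force: [-0.6, -0.5, 0.4]
width: 88.0
```

```bash
python3 - <<'E'
from h import *
o=readout.get_obs(); print(o['t'],o['ee_pos'],o['width'])
im=snap('wrist','w3.png')
E
```

```text
9.825 [457.8223457  360.73055867 321.9922911 ] 87.98977272103667
```

View pics/w3.png

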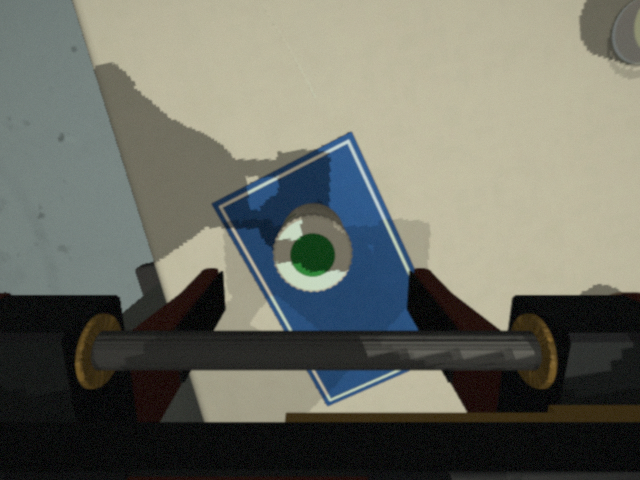

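Emit:
apply_moves([
  [[0.012, -0.05, 0.01, 0], [0.024, -0.105, 0.01, 0], [0.037, -0.16, 0.01, 0], [0.05, -0.215, 0.01, 0], [0.063, -0.27, 0.01, 0], [0.076, -0.325, 0.01, 0], [0.088, -0.38, 0, 0], [0.0958, -0.4115, -0.02, 0]],
])

```text
t: 10.88
ee_pos: [552.8, -53.9, 297.3]
orientation: [1.35, 1.112, -1.351]
ft_force: [-0.2, 0.5, -0.5]
width: 87.7
```

Emit:
apply_moves([
  [[0, 0, -0.024, 0], [0, 0, -0.024, 0], [0, 0, -0.024, 0]],
])

```text
t: 11.25
ee_pos: [552.6, -51.1, 274.3]
orientation: [1.348, 1.113, -1.35]
ft_force: [1.4, 0.7, -0.0]
width: 87.6
```

```bash
cat >> h.py <<'E'
def ell(im,lo,hi,z):
    h=cv2.cvtColor(im['color'],cv2.COLOR_RGB2HSV); m=cv2.inRange(h,lo,hi)
    cs=max(cv2.findContours(m,cv2.RETR_EXTERNAL,cv2.CHAIN_APPROX_NONE)[0],key=cv2.contourArea)
    c,a,_=cv2.fitEllipse(cs); return np.round(c,1),np.round(a,1),np.round(ray(im,*c,z),1)
E
python3 - <<'E'
from h import *
o=readout.get_obs(); print(o['t'],o['ee_pos'],o['width'])
im=snap('wrist','w4.png'); print(ell(im,(6,130,40),(20,255,255),74), proj(im,[*o['ee_pos'][:2],74]))
E
```

```text
11.25 [552.60564801 -51.08727095 274.32291549] 87.58984331619143
(array([514. , 414.5]), array([ 14.6, 383.4]), array([ 651.2, -157.8,   74. ])) [[314.63225698 276.19957132]]
```

View pics/w4.png

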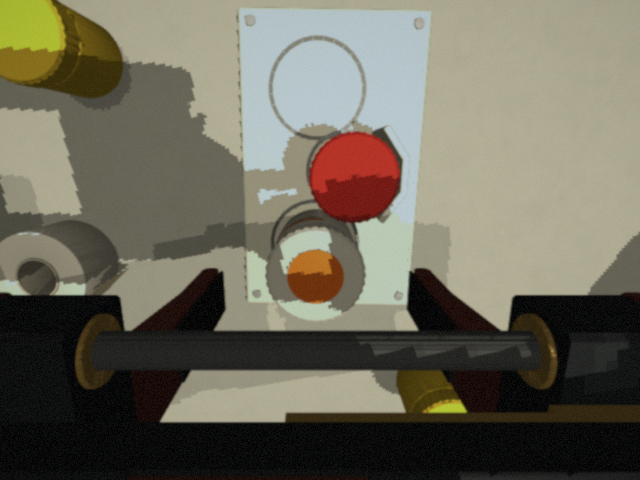

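Emit:
apply_moves([
  [[0, 0, -0.03, 0], [0, 0, -0.055, 0], [0, 0, -0.07, 0], [0, 0, -0.0735, 0], [0, 0, -0.0735, 0], [0, 0, -0.0735, 0]],
])

```text
t: 12.05
ee_pos: [553.1, -51.4, 202.0]
orientation: [1.35, 1.111, -1.348]
ft_force: [-0.2, 0.3, -0.0]
width: 87.8
```

Emit:
apply_moves([
  [[0, 0, 0, 0], [0, 0, 0, 0], [0, 0, 0, 0], [0, 0, 0, 0], [0, 0, 0, 0], [0, 0, 0, 0]],
], gripper=0.045)

```text
t: 12.8
ee_pos: [552.8, -51.5, 201.2]
orientation: [1.349, 1.112, -1.349]
ft_force: [-1.0, 0.8, 1.7]
width: 53.3
```

Emit:
apply_moves([
  [[0, 0, 0.02, 0], [0, 0, 0.06, 0], [0, 0, 0.1, 0], [-0.01, 0.04, 0.11, 0], [-0.022, 0.095, 0.11, 0], [-0.035, 0.15, 0.11, 0], [-0.047, 0.205, 0.11, 0], [-0.06, 0.26, 0.11, 0]],
])

```text
t: 13.8
ee_pos: [492.2, 210.3, 312.6]
orientation: [1.351, 1.112, -1.348]
ft_force: [0.8, 0.4, -0.9]
width: 53.7
```

Emit:
apply_moves([
  [[-0.008, 0.045, 0, 0], [-0.0098, 0.0555, -0.03, 0], [-0.0098, 0.0555, -0.07, 0], [-0.0098, 0.0555, -0.1, 0], [-0.0098, 0.0555, -0.11, 0], [-0.0098, 0.0555, -0.1125, 0], [-0.0098, 0.0555, -0.1125, 0], [-0.0098, 0.0555, -0.1125, 0]],
])

```text
t: 14.8
ee_pos: [483.4, 264.2, 199.8]
orientation: [1.351, 1.112, -1.348]
ft_force: [0.2, -0.6, -0.3]
width: 53.6
```

Emit:
apply_moves([
  [[0, 0, 0, 0], [0, 0, 0, 0], [0, 0, 0, 0], [0, 0, 0, 0], [0, 0, 0, 0]],
], gripper=0.0878)

```text
t: 15.42
ee_pos: [483.0, 264.1, 198.6]
orientation: [1.349, 1.112, -1.349]
ft_force: [0.3, 0.0, -0.1]
width: 88.0
```

Emit:
apply_moves([
  [[0, 0, 0.03, 0], [0, 0, 0.08, 0], [0, 0, 0.12, 0], [0, 0, 0.12, 0]],
])

```text
t: 15.92
ee_pos: [483.9, 264.5, 321.7]
orientation: [1.354, 1.111, -1.344]
ft_force: [-0.1, 0.5, 0.8]
width: 87.9
```

```bash
python3 - <<'E'
from h import *
o=readout.get_obs(); print(o['t'],o['ee_pos'],o['width'])
im=snap('wrist','w5.png')
E
```

```text
15.925 [483.90304047 264.53830556 321.74596778] 87.93359366175503
```

View pics/w5.png

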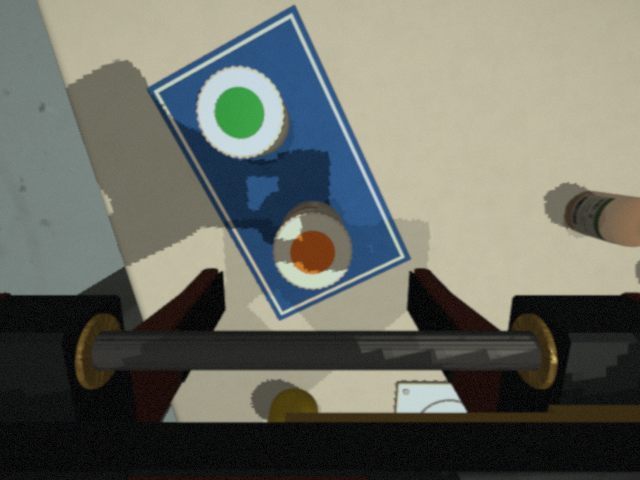

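Emit:
apply_moves([
  [[0.012, -0.034, 0, 0.17], [0.024, -0.068, 0, 0.34], [0.036, -0.1, 0, 0.51], [0.048, -0.135, 0, 0.68], [0.06, -0.17, 0, 0.85], [0.073, -0.2, 0, 1.02], [0.086, -0.235, 0, 1.19], [0.0985, -0.27, 0, 1.36]],
])

```text
t: 16.98
ee_pos: [581.2, -7.1, 316.6]
orientation: [0.311, 1.551, -0.312]
ft_force: [0.4, -0.2, 0.4]
width: 87.6
```

Emit:
apply_moves([
  [[0, 0, 0, 0.17], [0, 0, 0, 0.211], [0, 0, -0.03, 0.211], [0, 0, -0.03, 0.211], [0, 0, -0.03, 0.211]],
])

```text
t: 17.6
ee_pos: [581.3, -5.9, 288.1]
orientation: [0.151, 1.567, -0.151]
ft_force: [0.3, 0.9, -0.1]
width: 87.7
```

```bash
python3 - <<'E'
from h import *
o=readout.get_obs(); print(o['t'],o['ee_pos'],o['qpos']); print(np.round(cv2.Rodrigues(o['orientation'])[0],3))
im=snap('wrist','w6.png'); print(ell(im,(0,150,40),(5,255,255),66), proj(im,[*o['ee_pos'][:2],66]))
E
```

```text
17.6 [581.3220195   -5.90369658 288.13677447] [-3.06283458e-02  5.16678396e-01  1.80075568e+00  1.30078211e-05
  8.25784416e-01 -1.40963844e+00]
[[-0.002  0.191  0.982]
 [ 0.     0.982 -0.191]
 [-1.    -0.    -0.002]]
(array([317.8, 261.7]), array([76.4, 77. ]), array([580.8,  -4.8,  66. ])) [[316.13159141 262.86424743]]
```

View pics/w6.png

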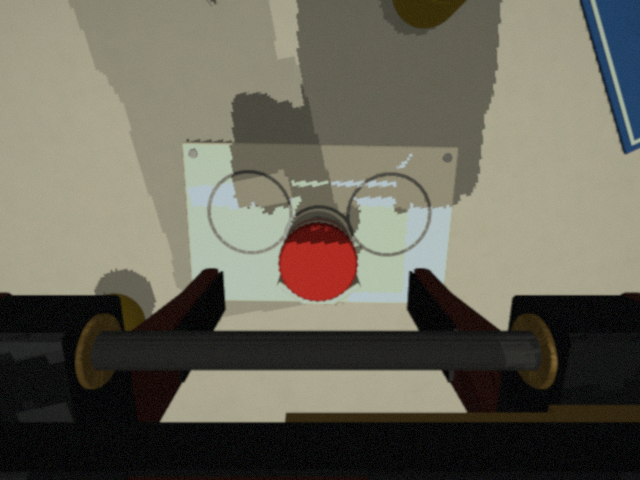

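```bash
python3 - <<'E'
import cv2
a=cv2.imread('pics/w4.png')[100:250,240:440];b=cv2.imread('pics/w6.png')[190:320,230:430]
cv2.imwrite('pics/c4.png',cv2.vconcat([cv2.resize(a,(600,450),interpolation=2)]))
cv2.imwrite('pics/c6.png',cv2.resize(b,(600,390),interpolation=2))
E
```

```text
(no output)
```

View pics/c4.png

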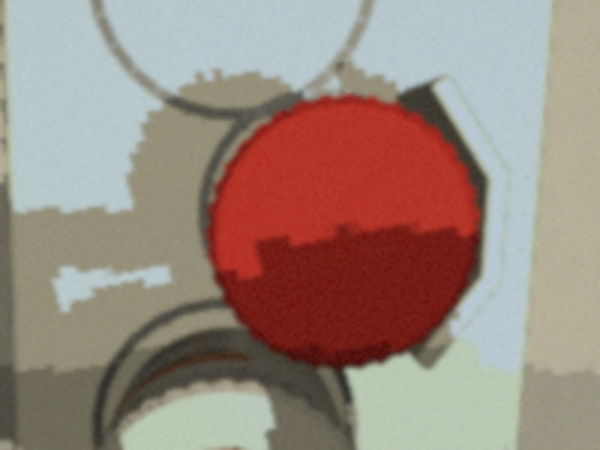

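View pics/c6.png

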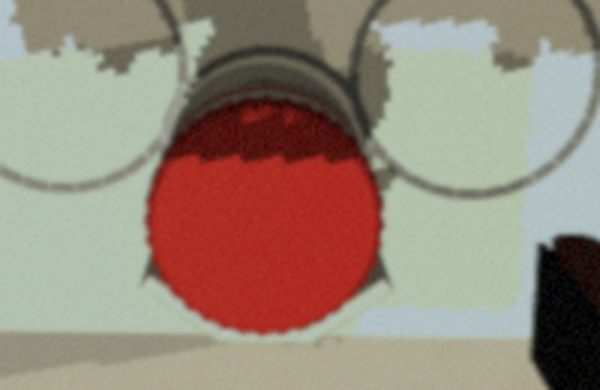

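```bash
python3 - <<'E'
from h import *
# camera-in-tool from current picture
o=readout.get_obs(); im=viewer.get_image('wrist')
R=cv2.Rodrigues(o['orientation'])[0]; Rc=cv2.Rodrigues(np.array(im['rvec'],float))[0]
ct=R.T@(-Rc.T@np.array(im['tvec'])-o['ee_pos']); Rct=Rc@R
def rk(p): # rel to red, rack axes
    a=-0.193; d=np.array(p[:2])-[581.2,-5]; return np.round([d[0]*np.cos(a)+d[1]*np.sin(a), -d[0]*np.sin(a)+d[1]*np.cos(a)],1)
for ori,ee,pts in [([1.348,1.113,-1.35],[552.6,-51.1,274.3],[(385,126,57),(373,131.7,6),(379,129,30),(383,222,57),(388,177+15,57),(407,152,57)]),
   (o['orientation'],o['ee_pos'],[(230+145/3,190+283/3,57),(230+390/3,190+288/3,57)])]:
    R4=cv2.Rodrigues(np.array(ori,float))[0]; Rw=Rct@R4.T; c=np.array(ee)+R4@ct
    q=dict(im); q['rvec']=cv2.Rodrigues(Rw)[0].ravel(); q['tvec']=-Rw@c
    for u,v,z in pts: print((u,v,z),rk(ray(q,u,v,z)))
    print('red lid', rk(ray(q,355,176,66)) )
E
```

```text
(385, 126, 57) [16.6 25.7]
(373, 131.7, 6) [18.2 25.1]
(379, 129, 30) [18.1 25.6]
(383, 222, 57) [ 18.  -25.6]
(388, 192, 57) [19.9 -8.9]
(407, 152, 57) [29.  12.4]
red lid [0.7 0.4]
(278.3333333333333, 284.3333333333333, 57) [ 18.  -24.4]
(360.0, 286.0, 57) [19.1 26.8]
red lid [-49.7  20.9]
```

Emit:
apply_moves([
  [[-0.003, 0.0015, -0.03, 0], [-0.003, 0.0015, -0.05, 0], [-0.003, 0.0015, -0.065, 0], [-0.003, 0.0015, -0.08, 0], [-0.003, 0.0015, -0.0895, 0], [-0.003, 0.0015, -0.0895, 0], [-0.003, 0.0015, -0.0895, 0]],
])

```text
t: 18.58
ee_pos: [578.7, -4.4, 199.5]
orientation: [0.151, 1.565, -0.151]
ft_force: [0.0, -0.1, 0.5]
width: 88.0
```

Emit:
apply_moves([
  [[0, 0, 0, 0], [0, 0, 0, 0], [0, 0, 0, 0], [0, 0, 0, 0], [0, 0, 0, 0], [0, 0, 0, 0]],
], gripper=0.04)

```text
t: 19.32
ee_pos: [578.5, -4.4, 199.2]
orientation: [0.151, 1.566, -0.151]
ft_force: [-0.2, 0.4, 1.4]
width: 46.9
```

Emit:
apply_moves([
  [[0, 0, 0.015, 0], [0, 0, 0.05, 0], [0, 0, 0.1, 0], [0, 0, 0.12, 0], [0, 0, 0.12, 0]],
])

```text
t: 19.95
ee_pos: [579.0, -4.4, 321.7]
orientation: [0.151, 1.561, -0.15]
ft_force: [0.6, -0.0, -0.6]
width: 46.9
```

```bash
python3 - <<'E'
from h import *
o=readout.get_obs(); print(o['t'],o['ee_pos'],o['width'])
im=snap('wrist','w7.png'); z=o['ee_pos'][2]-199+66
print(z,ell(im,(0,150,40),(5,255,255),z), proj(im,[*o['ee_pos'][:2],z]))
E
```

```text
19.95 [578.95990429  -4.43974367 321.67649222] 46.937796776676436
188.67649222182501 (array([315.7, 307.5]), array([ 56.1, 132.9]), array([567.6,  -2.3, 188.7])) [[315.96691611 338.02546726]]
```

View pics/w7.png

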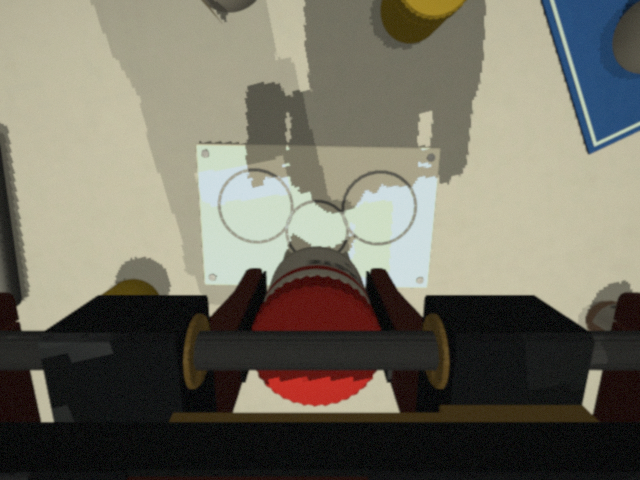

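```bash
python3 - <<'E'
from h import *
im=viewer.get_image('scene')
print('bal',ray(im,385,142,0),ray(im,455,135,0),ray(im,322,100,0),ray(im,390,90,60))
a=cv2.imread('pics/scene0.png'); h=cv2.cvtColor(a,cv2.COLOR_BGR2HSV)
cv2.imwrite('pics/cs.png',cv2.resize(a[140:230,380:500],None,fx=6,fy=6,interpolation=2))
for p in [(398,184),(436,214),(476,190),(434,160)]: print(p,ray(im,*p,11))
E
```

```text
bal [ 716.8544002  -371.22731743    0.        ] [ 603.82527945 -524.71095611    0.        ] [ 975.71062797 -392.91392587    0.        ] [ 809.8480363  -492.81395067   60.        ]
(398, 184) [ 580.92786707 -258.74097882   11.        ]
(436, 214) [ 456.95789116 -241.66855828   11.        ]
(476, 190) [ 438.07243983 -370.80945024   11.        ]
(434, 160) [ 573.94256652 -390.05230707   11.        ]
```

View pics/cs.png

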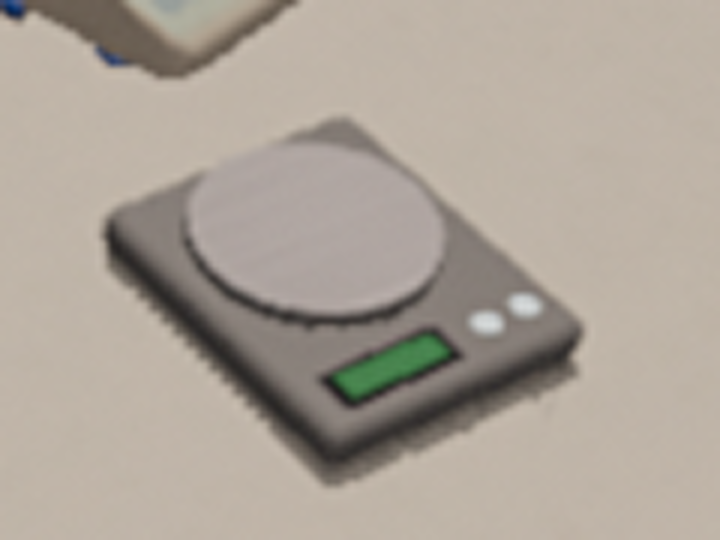

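Emit:
apply_moves([
  [[0, -0.04, 0.02, 0], [0, -0.08, 0.02, 0], [0, -0.12, 0.02, 0], [0, -0.165, 0.02, 0], [0, -0.21, 0.02, 0], [0, -0.25, 0.02, 0], [0, -0.29, 0.02, 0], [-0.005, -0.308, 0.02, 0]],
])

```text
t: 21.05
ee_pos: [572.9, -314.1, 337.4]
orientation: [0.153, 1.568, -0.151]
ft_force: [0.6, 1.3, 0.3]
width: 47.0
```

Emit:
apply_moves([
  [[0, 0, 0, 0], [0, 0, 0, 0]],
])

```text
t: 21.3
ee_pos: [573.3, -311.2, 338.6]
orientation: [0.151, 1.567, -0.149]
ft_force: [0.5, -0.3, -0.4]
width: 47.0
```

```bash
python3 - <<'E'
from h import *
s=viewer.get_image('scene'); print(ray(s,432.6,177.8,29))
o=readout.get_obs(); print(o['t'],o['ee_pos'],o['width'],o['qpos'])
im=snap('wrist','w8.png')
for c in ['wrist','side','scene']: print(c,models.place_of(c,'scale_pan'),models.place_of(c,'scale'))
E
```

```text
[ 525.71449576 -315.72347303   29.        ]
21.35 [ 573.50134128 -311.07660137  338.86009386] 47.279280028018974 [-5.15296428e-01  5.37702328e-01  1.61026943e+00  3.27565241e-04
  9.94670892e-01 -1.89555240e+00]
wrist [{'position': [524.6, -316.8, 24.4], 'conf': 0.87}] [{'position': [508.5, -310.2, -2.6], 'conf': 0.93}]
side [{'position': [527.2, -314.7, 29.5], 'conf': 0.92}] [{'position': [510.6, -308.3, -0.5], 'conf': 0.82}, {'position': [711.0, 237.7, -6.2], 'conf': 0.48}]
scene [{'position': [528.2, -319.8, 27.7], 'conf': 0.84}] [{'position': [506.2, -307.0, -0.7], 'conf': 0.61}]
```

View pics/w8.png

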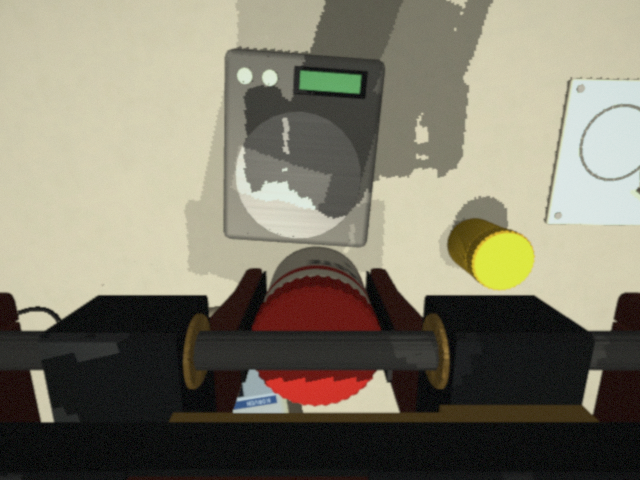

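```bash
python3 - <<'E'
from h import *
im=viewer.get_image('wrist'); o=readout.get_obs(); print(o['ee_pos'])
g=im['color'][90:260,210:400]; cv2.imwrite('pics/w8c.png',cv2.resize(g[:,:,::-1],None,fx=4,fy=4,interpolation=2))
print(ray(im,298,174,29))
for c in [(526,-315.5),(525,-316.5)]:
    a=np.linspace(0,2*np.pi,60); P=np.c_[c[0]+50*np.cos(a),c[1]+50*np.sin(a),np.full(60,29)]
    p=proj(im,P); print(c,p.min(0),p.max(0))
    b=cv2.resize(g[:,:,::-1],None,fx=4,fy=4,interpolation=2).copy()
    for q in p: cv2.circle(b,tuple(int(v) for v in (q-[210,90])*4),1,(0,0,255),-1)
    if c[0]==526: cv2.imwrite('pics/w8d.png',b)
E
```

```text
[ 573.56864828 -312.17487598  339.28604022]
[ 526.16427053 -317.38555134   29.        ]
(526, -315.5) [237.32638805 106.78872407] [363.15910832 234.53419942]
(525, -316.5) [235.79620452 105.68829132] [361.71537836 233.60413679]
```

View pics/w8d.png

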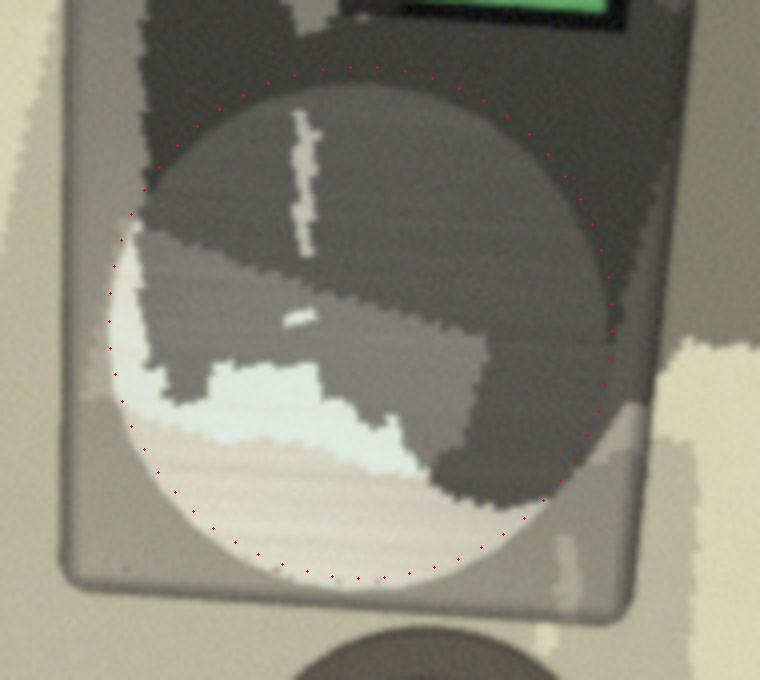

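Emit:
apply_moves([
  [[-0.025, -0.0015, 0, 0], [-0.0486, -0.003, -0.03, 0], [-0.0486, -0.003, -0.06, 0], [-0.0486, -0.003, -0.085, 0], [-0.0486, -0.003, -0.1, 0], [-0.0486, -0.003, -0.11, 0], [-0.0486, -0.003, -0.1165, 0], [-0.0486, -0.003, -0.1165, 0]],
])

```text
t: 22.75
ee_pos: [525.1, -315.5, 222.8]
orientation: [0.15, 1.565, -0.151]
ft_force: [-0.5, 0.2, 0.0]
width: 47.0
```

Emit:
apply_moves([
  [[0, 0, 0, 0], [0, 0, 0, 0], [0, 0, 0, 0]],
])

```text
t: 23.12
ee_pos: [524.9, -315.5, 223.0]
orientation: [0.15, 1.565, -0.151]
ft_force: [0.4, 0.2, -0.7]
width: 47.5
```

```bash
python3 - <<'E'
from h import *
o=readout.get_obs(); print(o['t'],o['ee_pos'],o['width'],o['ft_force'])
im=snap('side','d9.png'); a=cv2.imread('pics/d9.png')[150:270,320:460]
cv2.imwrite('pics/d9c.png',cv2.resize(a,None,fx=5,fy=5,interpolation=2))
E
```

```text
23.125 [ 524.91238368 -315.5129254   223.00527139] 47.51924376512081 [ 0.36114516  0.20738503 -0.66111069]
```

View pics/d9c.png

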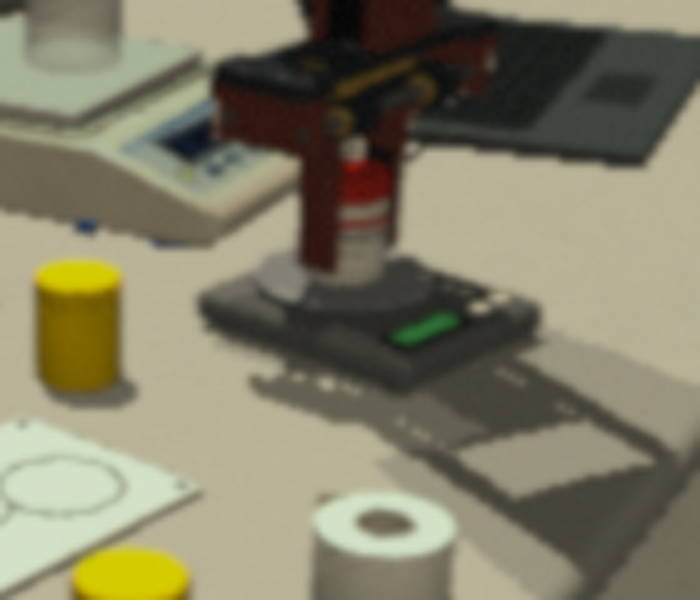

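Emit:
apply_moves([
  [[0, 0, -0.0003, 0], [0, 0, -0.0003, 0], [0, 0, -0.0003, 0], [0, 0, -0.0003, 0], [0, 0, -0.0003, 0]],
], gripper=0.0878)

```text
t: 23.8
ee_pos: [524.9, -315.4, 222.4]
orientation: [0.151, 1.566, -0.151]
ft_force: [-0.1, -0.1, 0.1]
width: 87.4
```

Emit:
apply_moves([
  [[0, 0, 0.03, 0], [0, 0, 0.08, 0], [0, 0, 0.117, 0], [0.03, 0.003, 0.117, 0], [0.048, 0.003, 0.117, 0], [0.048, 0.003, 0.117, 0], [0.048, 0.003, 0.117, 0]],
])

```text
t: 24.68
ee_pos: [572.2, -312.3, 338.9]
orientation: [0.151, 1.567, -0.15]
ft_force: [0.2, -0.3, 0.1]
width: 87.6
```

```bash
python3 - <<'E'
from h import *
o=readout.get_obs(); print(o['t'],o['ee_pos'],o['width'])
im=snap('wrist','w10.png'); print(ell(im,(0,150,40),(5,255,255),89))
s=snap('scene','s10.png'); print(dots(s,89,(0,5),150)[:3])
g=im['color'][90:270,210:400]; b=cv2.resize(g[:,:,::-1],None,fx=3,fy=3,interpolation=2)
a=np.linspace(0,2*np.pi,60)
for cz,r in [((527.6,-316,89),24),((527.6,-316,29),50)]:
    for q in proj(im,np.c_[cz[0]+r*np.cos(a),cz[1]+r*np.sin(a),np.full(60,cz[2])]): cv2.circle(b,tuple(int(v) for v in (q-[210,90])*3),1,(255,0,0),-1)
cv2.imwrite('pics/w10c.png',b)
E
```

```text
24.675 [ 572.17800812 -312.30831539  338.90733822] 87.56239058750495
(array([296.4, 185.4]), array([70.5, 71.7]), array([ 527.9, -316.3,   89. ]))
[([65, 381, 15, 30, 268], [72.7, 395.2], [578.2, 525.9]), ([426, 152, 20, 16, 252], [435.4, 159.4], [524.3, -308.8])]
```

View pics/w10c.png

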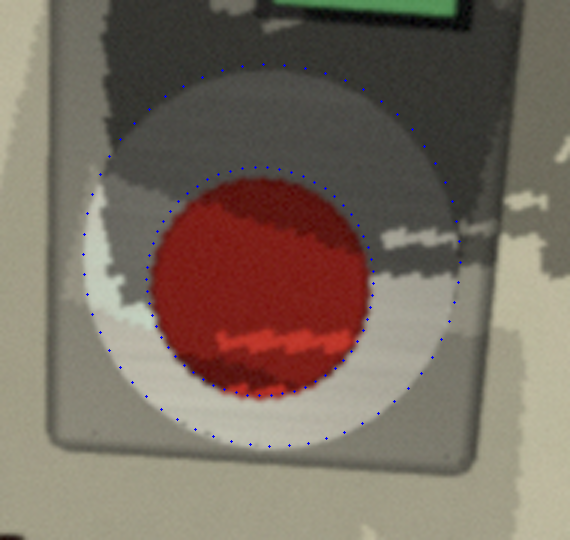

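Emit:
apply_moves([
  [[-0.008, 0.05, 0, -0.15], [-0.016, 0.1, 0, -0.3], [-0.024, 0.15, 0, -0.45], [-0.032, 0.2, 0, -0.6], [-0.04, 0.25, 0, -0.75], [-0.048, 0.3, 0, -0.9], [-0.055, 0.35, 0, -1.05], [-0.062, 0.4, 0, -1.2]],
])

```text
t: 25.78
ee_pos: [510.1, 88.7, 339.6]
orientation: [1.081, 1.286, -1.08]
ft_force: [0.8, -0.6, -0.0]
width: 87.8
```

Emit:
apply_moves([
  [[-0.008, 0.05, 0, -0.15], [-0.016, 0.1, 0, -0.3], [-0.024, 0.15, 0, -0.371], [-0.0279, 0.1765, -0.02, -0.371], [-0.0279, 0.1765, -0.04, -0.371], [-0.0279, 0.1765, -0.04, -0.371]],
])

```text
t: 26.52
ee_pos: [482.0, 263.7, 298.1]
orientation: [1.346, 1.113, -1.352]
ft_force: [0.9, -0.0, 1.0]
width: 87.9
```

```bash
python3 - <<'E'
from h import *
o=readout.get_obs(); print(o['t'],o['ee_pos'],o['orientation'])
im=snap('wrist','w11.png'); print(proj(im,[*o['ee_pos'][:2],71]))
print(ell(im,(3,130,40),(20,255,255),71), ell(im,(45,100,15),(90,255,255),71))
E
```

```text
26.525 [482.03773474 263.70500074 298.14287345] [ 1.34606691  1.11313774 -1.35199111]
[[315.25454784 260.36079954]]
(array([506.9, 414.4]), array([ 15. , 386.5]), array([588.2, 132.3,  71. ])) (array([236.6, 102. ]), array([52.9, 57.4]), array([457.3, 360. ,  71. ]))
```

View pics/w11.png

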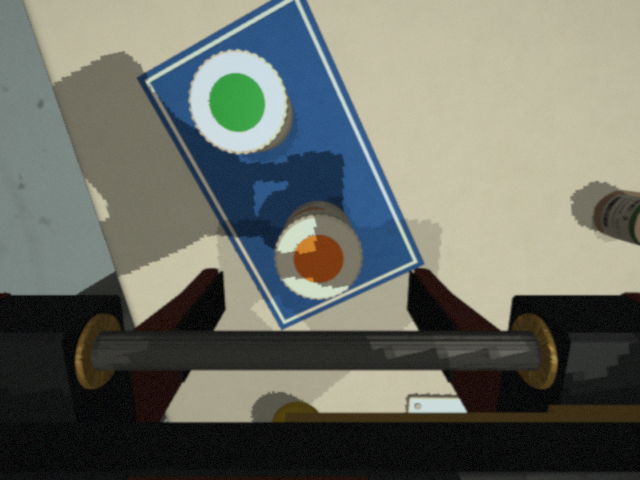

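Emit:
apply_moves([
  [[0, 0, -0.03, 0], [0, 0, -0.055, 0], [0, 0, -0.08, 0], [0, 0, -0.095, 0], [0, 0, -0.1007, 0], [0, 0, -0.1007, 0], [0, 0, -0.1007, 0]],
])

```text
t: 27.45
ee_pos: [483.3, 264.2, 199.5]
orientation: [1.35, 1.112, -1.348]
ft_force: [0.1, 0.5, -0.0]
width: 87.8
```

Emit:
apply_moves([
  [[0, 0, 0, 0], [0, 0, 0, 0], [0, 0, 0, 0], [0, 0, 0, 0], [0, 0, 0, 0], [0, 0, 0, 0]],
], gripper=0.045)

```text
t: 28.2
ee_pos: [483.0, 264.1, 198.7]
orientation: [1.349, 1.112, -1.349]
ft_force: [-0.0, 0.3, 1.0]
width: 53.8
```

Emit:
apply_moves([
  [[0, 0, 0.02, 0], [0, 0, 0.06, 0], [0, 0, 0.1, 0], [0.01, -0.045, 0.11, 0], [0.02, -0.09, 0.11, 0], [0.031, -0.14, 0.11, 0], [0.042, -0.19, 0.11, 0], [0.053, -0.24, 0.11, 0]],
])

```text
t: 29.2
ee_pos: [536.1, 22.4, 310.1]
orientation: [1.35, 1.111, -1.348]
ft_force: [0.6, 0.2, -0.0]
width: 53.2
```

Emit:
apply_moves([
  [[0.01, -0.045, 0, 0], [0.0168, -0.0755, -0.02, 0], [0.0168, -0.0755, -0.05, 0], [0.0168, -0.0755, -0.085, 0], [0.0168, -0.0755, -0.085, 0], [0.0168, -0.0755, -0.085, 0], [0.0168, -0.0755, -0.085, 0]],
])

```text
t: 30.08
ee_pos: [553.4, -51.4, 225.4]
orientation: [1.35, 1.11, -1.347]
ft_force: [0.7, -0.4, -0.1]
width: 53.2
```

```bash
python3 - <<'E'
from h import *
o=readout.get_obs(); print(o['t'],o['ee_pos'],o['width'])
im=snap('side','d12.png'); a=cv2.imread('pics/d12.png')[150:300,250:420]
cv2.imwrite('pics/d12c.png',cv2.resize(a,None,fx=4,fy=4,interpolation=2))
E
```

```text
30.075 [553.41964166 -51.36529301 225.39607508] 53.22495336907658
```

View pics/d12c.png

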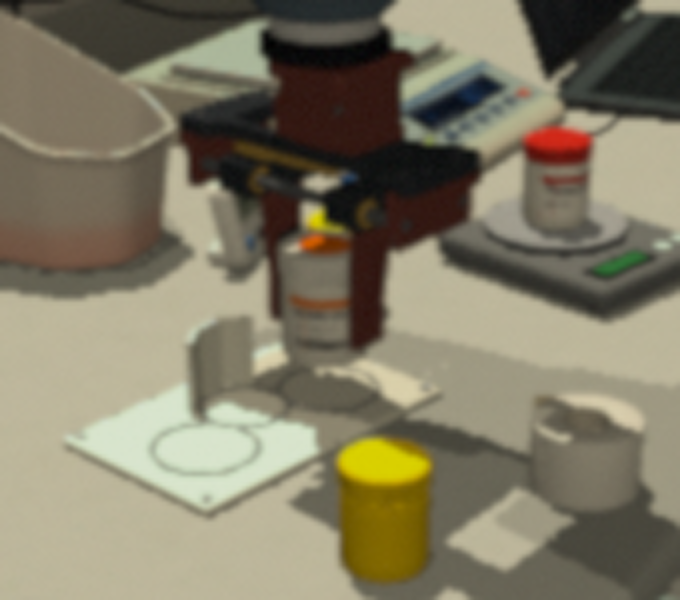

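Emit:
apply_moves([
  [[0, 0, -0.01, 0], [0, 0, -0.018, 0], [0, 0, -0.0223, 0], [0, 0, -0.0223, 0], [0, 0, -0.0223, 0], [0, 0, -0.0223, 0]],
])

```text
t: 30.88
ee_pos: [552.3, -51.3, 201.5]
orientation: [1.348, 1.114, -1.35]
ft_force: [-3.8, 0.9, 8.9]
width: 53.5
```

Emit:
apply_moves([
  [[0, 0, 0, 0], [0, 0, 0, 0], [0, 0, 0, 0], [0, 0, 0, 0], [0, 0, 0, 0]],
], gripper=0.0878)

```text
t: 31.5
ee_pos: [552.8, -51.4, 201.3]
orientation: [1.349, 1.112, -1.349]
ft_force: [0.2, 0.6, -0.1]
width: 87.6
```

Emit:
apply_moves([
  [[0, 0, 0.03, 0], [0, 0, 0.0733, 0], [0, 0, 0.0733, 0], [0, 0, 0.0733, 0]],
])

```text
t: 32.0
ee_pos: [552.5, -51.4, 274.5]
orientation: [1.349, 1.112, -1.349]
ft_force: [0.0, -0.6, -0.0]
width: 87.9
```

```bash
python3 - <<'E'
from h import *
o=readout.get_obs(); print(o['t'],o['ee_pos'],o['orientation'])
im=snap('wrist','w13.png'); print(proj(im,[*o['ee_pos'][:2],74]))
E
```

```text
32.0 [552.50882813 -51.40846024 274.46553776] [ 1.34917463  1.11225311 -1.34926744]
[[314.20794872 276.15140617]]
```

View pics/w13.png

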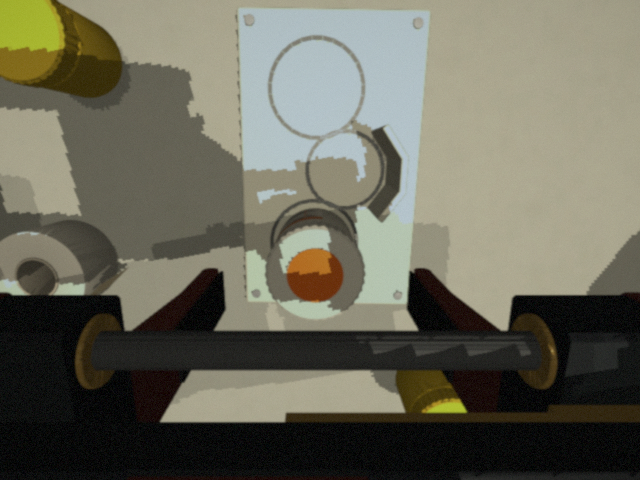

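Emit:
apply_moves([
  [[0, 0, 0.04, 0], [-0.012, 0.05, 0.045, 0], [-0.024, 0.105, 0.045, 0], [-0.037, 0.16, 0.045, 0], [-0.05, 0.215, 0.045, 0], [-0.063, 0.27, 0.045, 0], [-0.076, 0.325, 0.045, 0], [-0.088, 0.38, 0.045, 0]],
])

```text
t: 33.05
ee_pos: [463.7, 330.1, 318.2]
orientation: [1.347, 1.112, -1.351]
ft_force: [-0.2, -0.6, 0.8]
width: 87.8
```

Emit:
apply_moves([
  [[-0.0078, 0.0315, 0, 0], [-0.0078, 0.0315, -0.03, 0], [-0.0078, 0.0315, -0.06, 0], [-0.0078, 0.0315, -0.09, 0], [-0.0078, 0.0315, -0.11, 0], [-0.0078, 0.0315, -0.121, 0], [-0.0078, 0.0315, -0.121, 0], [-0.0078, 0.0315, -0.121, 0]],
])

```text
t: 34.05
ee_pos: [457.3, 360.3, 199.4]
orientation: [1.35, 1.112, -1.348]
ft_force: [0.3, 0.4, 0.4]
width: 87.3
```

Emit:
apply_moves([
  [[0, 0, 0, 0], [0, 0, 0, 0], [0, 0, 0, 0], [0, 0, 0, 0], [0, 0, 0, 0], [0, 0, 0, 0]],
], gripper=0.045)

```text
t: 34.8
ee_pos: [457.0, 360.1, 198.8]
orientation: [1.349, 1.112, -1.349]
ft_force: [-0.6, 0.5, 3.0]
width: 53.1
```

Emit:
apply_moves([
  [[0, 0, 0.02, 0], [0, 0, 0.06, 0], [0, 0, 0.1, 0], [0.017, -0.045, 0.11, 0], [0.034, -0.09, 0.11, 0], [0.052, -0.14, 0.11, 0], [0.07, -0.19, 0.11, 0], [0.09, -0.24, 0.11, 0]],
])

```text
t: 35.8
ee_pos: [547.3, 118.4, 310.0]
orientation: [1.35, 1.112, -1.348]
ft_force: [0.7, 0.2, -0.4]
width: 53.3
```

Emit:
apply_moves([
  [[0.015, -0.04, 0, 0], [0.0255, -0.07, -0.02, 0], [0.0255, -0.07, -0.05, 0], [0.0255, -0.07, -0.085, 0], [0.0255, -0.07, -0.085, 0], [0.0255, -0.07, -0.085, 0], [0.0255, -0.07, -0.085, 0]],
])

```text
t: 36.67
ee_pos: [573.1, 50.3, 225.4]
orientation: [1.351, 1.111, -1.347]
ft_force: [-0.5, -0.4, -1.0]
width: 53.0
```

```bash
python3 - <<'E'
from h import *
o=readout.get_obs(); print(o['t'],o['ee_pos'],o['width'])
im=snap('side','d14.png'); a=cv2.imread('pics/d14.png')[150:300,250:420]
cv2.imwrite('pics/d14c.png',cv2.resize(a,None,fx=4,fy=4,interpolation=2))
E
```

```text
36.675 [573.12502257  50.25608628 225.43722392] 53.00223057183415
```

View pics/d14c.png

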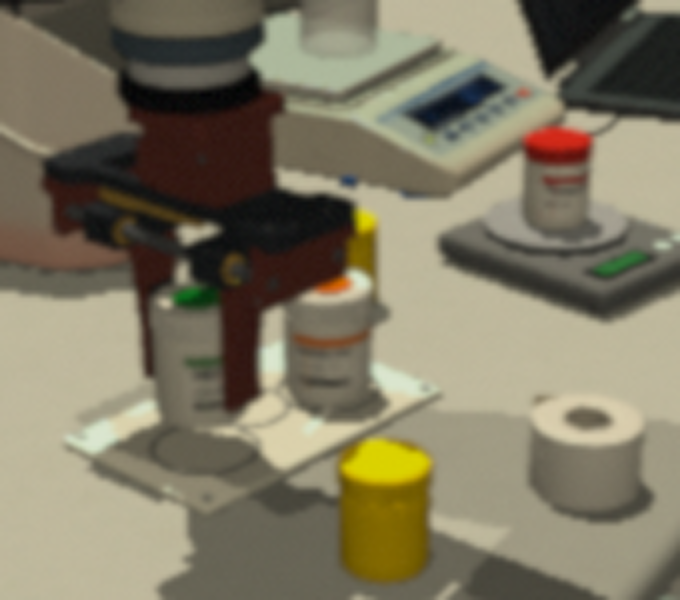

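Emit:
apply_moves([
  [[0, 0, -0.01, 0], [0, 0, -0.018, 0], [0, 0, -0.0221, 0], [0, 0, -0.0221, 0], [0, 0, -0.0221, 0], [0, 0, -0.0221, 0]],
])

```text
t: 37.48
ee_pos: [572.0, 50.1, 201.7]
orientation: [1.348, 1.113, -1.351]
ft_force: [-4.0, -0.3, 6.9]
width: 53.3
```

Emit:
apply_moves([
  [[0, 0, 0, 0], [0, 0, 0, 0], [0, 0, 0, 0], [0, 0, 0, 0], [0, 0, 0, 0]],
], gripper=0.0878)

```text
t: 38.1
ee_pos: [572.5, 50.1, 201.5]
orientation: [1.349, 1.112, -1.349]
ft_force: [-0.0, -0.1, 0.4]
width: 87.7
```

Emit:
apply_moves([
  [[0, 0, 0.03, 0], [0, 0, 0.08, 0], [0, 0, 0.12, 0], [-0.015, -0.025, 0.17, 0], [-0.0286, -0.0525, 0.2031, 0], [-0.0286, -0.0525, 0.2031, 0], [-0.0286, -0.0525, 0.2031, 0]],
])

```text
t: 38.98
ee_pos: [543.7, -2.2, 404.0]
orientation: [1.349, 1.113, -1.35]
ft_force: [-0.1, 0.3, -0.8]
width: 87.8
```

```bash
python3 - <<'E'
from h import *
o=readout.get_obs(); print(o['t'],o['ee_pos'],o['orientation'])
im=snap('wrist','w15.png')
for n,r in [('green',(45,85)),('orange',(6,18))]: print(n,dots(im,74,r,120)[:1])
s=snap('scene','s15.png')
for n,r in [('green',(45,85)),('orange',(6,18))]: print(n,dots(s,74,r,120)[:2])
for l in ['timer','dropper_bottle','label_roll']: print(l,[models.place_of(c,l)[:1] for c in ('scene','side')])
E
```

```text
38.975 [543.71553478  -2.20105841 403.95942269] [ 1.34944072  1.11257423 -1.34995428]
green [([320, 144, 34, 34, 897], [336.4, 160.6], [572.3, 49.7])]
orange [([320, 261, 32, 31, 769], [335.1, 275.7], [553.0, -50.8])]
green [([299, 233, 13, 10, 101], [304.9, 237.3], [571.9, 49.6])]
orange [([0, 326, 17, 29, 159], [3.3, 339.3], [765.2, 565.6]), ([340, 212, 14, 10, 107], [346.5, 216.4], [553.1, -50.3])]
timer [[{'position': [469.9, 314.5, -0.6], 'conf': 0.72}], []]
dropper_bottle [[{'position': [711.2, 241.1, 1.4], 'conf': 0.96}], [{'position': [712.2, 237.7, -1.0], 'conf': 0.82}]]
label_roll [[{'position': [381.4, -33.0, -3.2], 'conf': 0.84}], [{'position': [381.8, -30.3, 2.6], 'conf': 0.64}]]
```

View pics/w15.png

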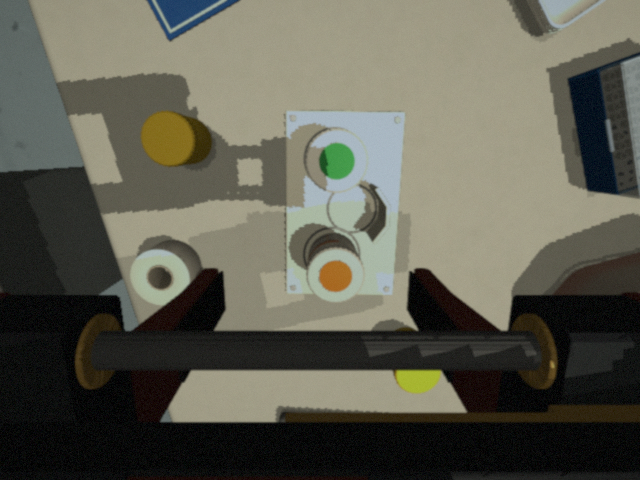

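View pics/s15.png

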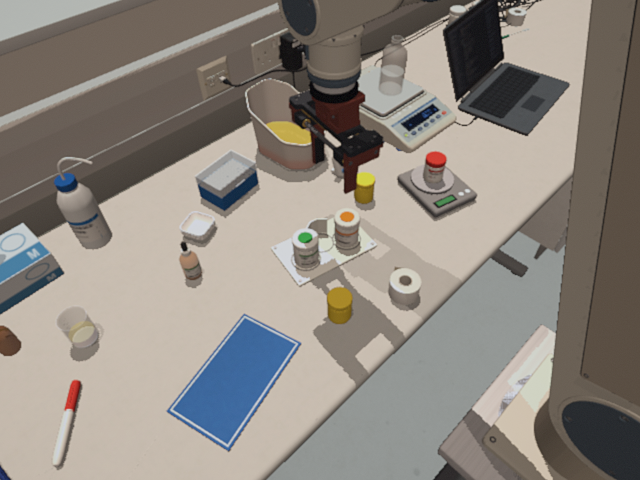

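```bash
python3 -c "
from h import *
print(workorder.close_job())"
```

```text
the job is handed in; nothing more can be done
None
```

I carried out all the steps in the order asked and handed the job in at about t = 39 s, with the arm clear of everything.

1. **White-lidded pots aside:** green, then orange, each gripped along the rack's x and set upright on the blue mat.
2. **Red pot:** gripped along the rack's y and stood on the scale pan. A wrist picture after release put it within about 1 mm of the pan centre I had measured.
3. **White-lidded pots back:** orange, then green, each returned to its own bay at the pose where I had gripped it.

**Last checks:**
- **Return positions:** in the wrist camera, green's dot was at (572.3, 49.7) mm against (573.0, 49.5) at the start. Orange's was at (553.0, -50.8) against (552.7, -51.4). The scene camera agreed within about 1 mm.
- **Red pot:** the final scene picture shows it still upright on the pan.
- **Things to leave alone:** the dropper bottle and label roll read as at the start, within the networks' error. The timer was not confirmed at the end. The gripper largely hid it in the scene view, and the network reported the mat instead. The side camera returned nothing. The gripper never went near it.
- **Forces:** highest wrist reading at the end of a move was about 10 N, as each white-lidded pot touched the rack.

The scale pan estimates disagreed by up to about 4 mm between cameras and networks. I relied mainly on the wrist camera's outline of the pan.

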